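Press the red pawl onto the pivot pin block

ROBOT

A 7-joint arm with a two-finger parallel gripper is mounted at the origin on the work surface. World frame = base frame: x ahead of the robot, y to its left, z up, the work surface at z = 0. Lengths are in m, angles in degrees, forces in N, time in s.
With the tool pointing down it reaches from about 0.425 to 0.825 m from the base axis. Payload 3.6 kg.
Tool frame: the origin (TCP) lies between the finger pads; the fingertips stand 22 mm ahead of it and the grasp point (between the pads) lies 3 mm ahead of it; z points along the fingers, y is the direction in which the jaws open and shut (so a half turn about z gives the same grasp; the last joint's range is limited). The gripper opens to 85 mm and grips with 20 to 120 N. Pads are 22 mm wide; open, the fingers measure 114 mm over their backs; the gripper's body (76 mm by 85 mm) begins 54 mm behind the grasp point. The pads swing forward as they close: fully open they stand 13 mm farther back than shut.
Start: joints at [-77.894, 35.231, -0.722, 81.555, 0.464, 63.22, -2.315], TCP at [0.153, 0.632, 0.253] pointing down, gripper open.
Joint ranges: [-178.69, 178.69], [-17.37, 117.87], [-77.05, 75.6], [15.02, 138.74], [-78.02, 258.01], [0.78, 113.62], [-162.83, 162.83]. Speed limits (degrees/s): [159.86, 159.86, 180, 180, 180, 180, 180].

INTERFACE

Orientations are given as [roll, pitch, yaw] about the fixed x, y, z axes, in that order (R = Rz(yaw) Ry(pitch) Rx(roll)).
In Python, from bench import manip, vision, spotter gives the robot as it stands. The module is installed in compiled form; this text tells all that it offers.
- The arm moves only by the tool send_rows, never from a script. Its argument "series" is a list that holds one entry, the list of rows, each a list of 7 numbers: the turn, a rotation vector about the tool's x, y, z in degrees, then the shift along the tool's x, y, z in mm, then the finger opening in mm, from 0 to 85.4. A call has 1 to 20 rows; each row is the pose to reach, as a shift and turn from the pose commanded when the call began, along the tool's axes at that moment; what a row does not reach only later rows make up. A row lasts 1/12 s, in which the tool goes at most 41.7 mm and 7.16 degrees, less where a joint would pass 70% of its speed; a pose out of reach is approached as far as the arm can. A call with a gripper value outside its range is refused whole. The fingers move at their own pace and stop on an object; "grip_force" is the grip in N (left out, the last holds). Time passes only in rows, so rows that repeat a pose let the fingers close. It gives the time, the measured TCP pose, the force and the opening at its end, in the units of the state.
- manip.sense(): the state, without advancing time (a new reading comes with each control period).
- vision.snapshot(name): name is "scene" or "top" or "wrist"; returns the picture (400x640x3 uint8, red, green, blue); there is no depth.
- vision.get_calibration(name): a dict with "fov_y" (degrees; the focal length in pixels is half the picture's height over the tangent of half this angle, whatever the lens; pixels are square), "cx", "cy" (the principal point, pixels), "T" (4x4, takes a point from camera to world coordinates). Camera axes: x right, y up, looking along -z (the intrinsics and any distortion apply to the point x, -y, -z); pixel columns grow to the right and rows downward; lengths in m; the calibration is good to about 2 mm. A picture is of the moment at which its call begins: read the wrist's pose just before it. get_calibration takes no time and is no camera call; for the wrist camera it gives the pose at the moment of the call.
- manip.sign_off(): hands the job in, once; it reports no verdict.
Trained networks look in the newest picture that a camera, given by its name, has taken for a name from the list of things; names that differ only in an ending like _2 or _b are one class to them, and where a whole thing is asked for, a point or a joint stands for the part that bears it (a point fixed in the world has none). Each returns a list of dicts, best first, with "conf" (0 to 1); they miss things now and then, are a little off and sometimes report something else, mostly with a low value. They report only what shows in the picture. A call takes as long as a camera call. They do not tell look-alikes from the thing itself.
- spotter.boxes_of(camera, query): "at" ([x, y, z] in m, in the coordinates of the camera as it stood for that picture, good to about 4 mm: the middle of the surface that is visible of it).
- spotter.masks_of(camera, query): "pixels" (400x640 bool, what is visible of it).
The state is a dict: "clock": time; "q": joint angles; "joint_velocities": joint speeds; "tau": joint torques, N m; "tcp_pos": TCP position; "tcp_rot": TCP orientation; "ft_force": force on the tool from outside, world axes, zero at the start; "torque": the same for the moment, N m; "gripper_width": opening from 0.0 (shut) to 1.0 (fully open).
Only numpy, scipy, OpenCV 4.12 (cv2) and the standard library are available. Lean on these libraries where they do the work, as an engineer would, in place of code of your own. Each camera call takes 0.05 s, during which the arm holds its last target.

TASK

Pick up the red cast pawl and press its two sockets down over the two studs of the blued steel pivot pin block until it is fully home, pushing the brass lock plate down flush beneath it; either way round will do. Let go and leave it sitting there level, and leave the yellow pawl where it lies.

Things in the scene. Friction and masses are not known exactly. Their poses are not given: they have to be found in the camera images.
- red_pawl_mid (a point): Red cast pawl to fit, loose on the bench: block 110 long (x) x 46 wide (y, flat sides to grip) x 40 mm high (z up), 0.3 kg; a 19 mm pointed tooth on its +x end, 7 mm pad on its -x end. Two round 26 mm sockets run right through it vertically, 32 mm either side of centre along x. Point: block centre, midway between the sockets, 20 mm above its underside.
- pin_seat (a point): Middle of the flat top of the fixed dark blue steel pin block, 40 mm above the bench; z up. Body 120 (x) x 42 (y) mm on a 170 x 90 x 12 foot plate. Two steel studs stand on the top, 32 mm either side along x: 32 high, 22 diameter, tapering from 14 mm up to 10 at the tip. Pawl fully home: its centre is 20 mm above this point (30 when resting on the unpressed lock plate).
- lock_plate (a joint): Brass lock plate (104 x 32 mm) round the studs of the pin block; travel in m, 0 = raised 10 mm above the flat top (start), 0.010 = flush with it. Slides straight down under a push of about 12 N (about 2 N more per 15 mm/s), stays where it is left; a pawl's weight alone does not move it.
- yellow_pawl_mid (a point): A yellow pawl of the same shape and size, not wanted; same point and axes as the red one. (A third, grey one and other shop parts also lie about, at least 100 mm from pawl centre to pawl centre.)
Not all that is in view belongs to the job. There is more than one size of the part that bears red_pawl_mid; the job needs the largest.

How it is judged:
By the outcome, as a careful person would: the job done as asked, in the order asked, and still so for the second after the job is handed in, with the robot touching nothing.
It also fails if it takes over 35 s, if anything falls off the work surface, if the arm or the gripper's body presses on something with over 40 N, if the wrist force passes 120 N, or if a joint passes its speed limit or range.

## Working session

There is one attempt and no reset: what is moved stays moved. The work goes in short steps, Python scripts to look and compute and a tool call to move; the robot and the scene stay as the last step left them, time stands still between calls to the robot, and variables do not carry over. Pictures are saved under pics/ and viewed, and the job is handed in when it is done.

Besides the shell and the picture viewer there is one more tool, called after "Emit:" as a command line: name --argument value ..., lists and objects as JSON in quotes. send_rows: Moves the arm, as the interface text tells. Its arguments: {"type":"object","properties":{"series":{"type":"array","items":{"type":"array","items":{"type":"array","items":{"type":"number"}}}},"grip_force":{"type":"number"}},"required":["series"]}

```bash
mkdir -p pics; ls; cat > h.py <<'E'
import numpy as np, cv2
from bench import manip, vision, spotter
def snap(n,f):
    c=vision.get_calibration(n); im=vision.snapshot(n); cv2.imwrite('pics/'+f,im[:,:,::-1]); return im,c
def foc(c): return 200/np.tan(np.radians(c['fov_y'])/2)
def ray(c,u,v):
    f=foc(c); d=np.array([(u-c['cx'])/f,-(v-c['cy'])/f,-1]); T=np.array(c['T']); return T[:3,3],T[:3,:3]@d
def onz(c,u,v,z):
    o,d=ray(c,u,v); return o+d*(z-o[2])/d[2]
def proj(c,p):
    T=np.array(c['T']); q=T[:3,:3].T@(np.array(p)-T[:3,3]); f=foc(c); return np.array([c['cx']+f*q[0]/-q[2], c['cy']-f*q[1]/-q[2]])
def w(c,p): T=np.array(c['T']); return T[:3,:3]@np.array(p)+T[:3,3]
E
python3 - <<'E'
from h import *
np.set_printoptions(precision=4,suppress=True)
for n in ['scene','top','wrist']:
    im,c=snap(n,n+'0.png'); print(n,c)
    if n!='wrist':
        for q in ['red_pawl_mid','pin_seat','lock_plate','yellow_pawl_mid']:
            for d in spotter.boxes_of(n,q): 
                P=w(c,d['at']); print(q,round(d['conf'],2),P,proj(c,P))
print(manip.sense())
E
```

```text
pics
scene {'fov_y': 51.33816414685569, 'cx': 321.77519813087486, 'cy': 201.33007022783528, 'T': array([[ 0.6511, -0.5721,  0.4988,  0.9834],
       [ 0.759 ,  0.4912, -0.4274, -0.4456],
       [-0.0005,  0.6568,  0.754 ,  0.7667],
       [ 0.    ,  0.    ,  0.    ,  1.    ]])}
red_pawl_mid 0.94 [ 0.6285 -0.3137  0.0262] [253.1362 316.219 ]
red_pawl_mid 0.87 [ 0.4023 -0.1713  0.0206] [248.8631 211.1575]
red_pawl_mid 0.6 [ 0.5756 -0.198   0.0436] [284.1299 259.7704]
pin_seat 0.98 [0.6048 0.1975 0.0168] [419.5844 185.197 ]
pin_seat 0.3 [ 0.5774 -0.2001  0.042 ] [283.9085 261.371 ]
lock_plate 0.82 [0.5923 0.2106 0.0514] [421.7006 170.0855]
yellow_pawl_mid 0.78 [ 0.506  -0.3876  0.0423] [184.7234 290.9152]
top {'fov_y': 52.59349483632236, 'cx': 321.2468957711517, 'cy': 199.5953692231737, 'T': array([[-0.0076,  0.9942, -0.1071,  0.4192],
       [-0.9999, -0.0083, -0.0064, -0.0428],
       [-0.0072,  0.107 ,  0.9942,  0.9597],
       [ 0.    ,  0.    ,  0.    ,  1.    ]])}
red_pawl_mid 0.89 [ 0.3899 -0.1617  0.0264] [376.3932 255.7053]
red_pawl_mid 0.7 [ 0.5558 -0.1931  0.0411] [389.32   1
[... 408 characters left out ...]
rray([[ 0.2351, -0.9244, -0.3003,  0.0754],
       [ 0.972 ,  0.2232,  0.0737,  0.6494],
       [-0.0011, -0.3092,  0.951 ,  0.3734],
       [ 0.    ,  0.    ,  0.    ,  1.    ]])}
{'clock': 0.55, 'q': array([-77.896 ,  35.2326,  -0.7224,  81.5579,   0.4626,  63.2201,
        -2.3138]), 'joint_velocities': array([-0.0826, -0.09  ,  0.0305,  0.0148, -0.0251,  0.1214,  0.0149]), 'tau': array([ -0.0001, -46.8751,   0.2588, -17.1212,   0.01  ,   0.0021,
         0.    ]), 'tcp_pos': array([0.153 , 0.6317, 0.2533]), 'tcp_rot': array([-179.9922,   -0.0035,  166.3807]), 'ft_force': array([ 0.6973,  0.2469, -0.8233]), 'torque': array([ 0.0378,  0.0475, -0.0595]), 'gripper_width': 1.0005364526396756}
```

View pics/scene0.png

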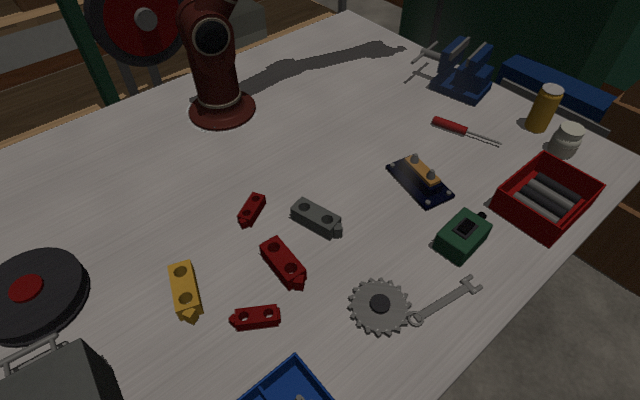

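View pics/top0.png

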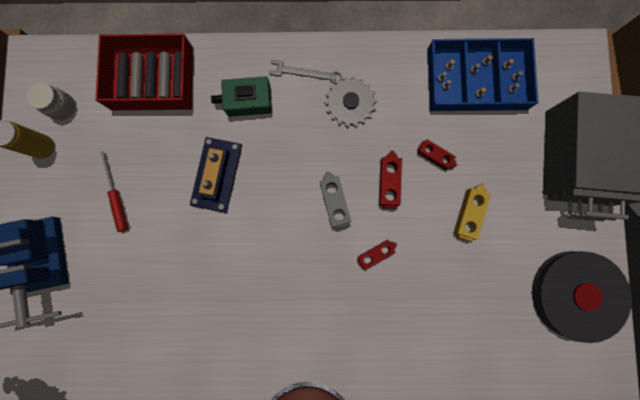

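View pics/wrist0.png

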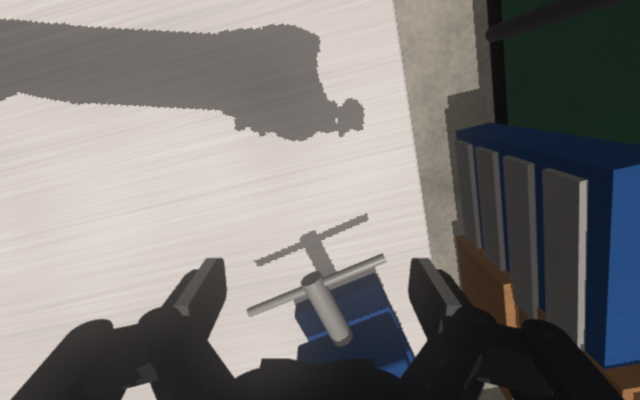

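```bash
python3 - <<'E'
import cv2,numpy as np
im=cv2.imread('pics/top0.png')
a=cv2.resize(im[130:275,310:500],None,fx=4,fy=4,interpolation=cv2.INTER_CUBIC)
b=cv2.resize(im[130:220,180:250],None,fx=6,fy=6,interpolation=cv2.INTER_CUBIC)
cv2.imwrite('pics/cropA.png',a);cv2.imwrite('pics/cropB.png',b)
E
```

```text
(no output)
```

View pics/cropA.png

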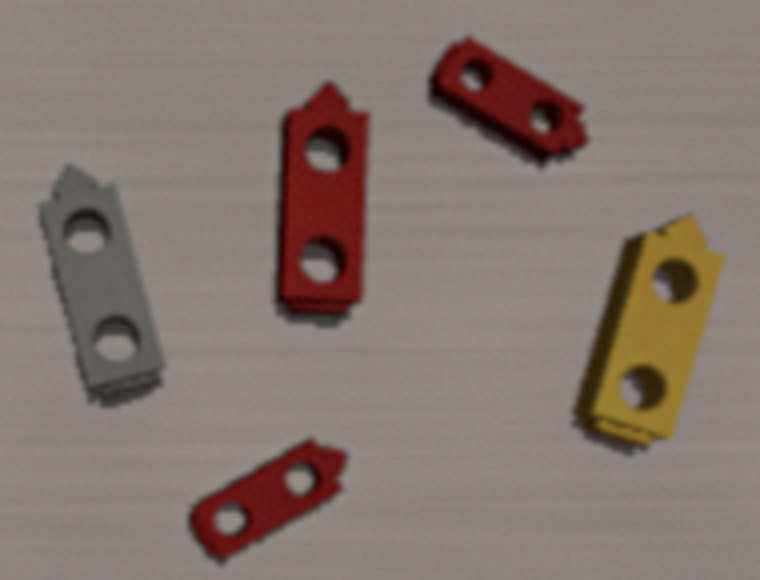

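View pics/cropB.png

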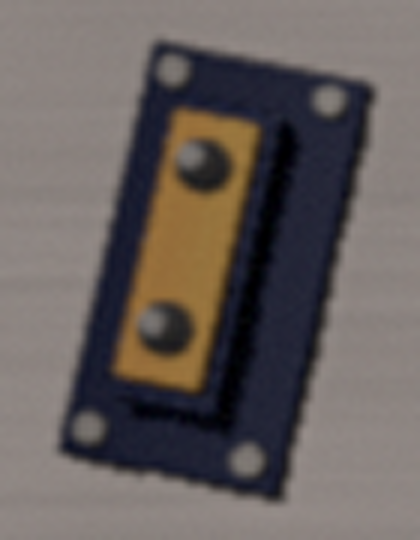

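Could be taken for the wanted pawl (top view): large red (391,180), small reds (437,154) and (377,254), grey (336,200), yellow (473,212). The crop shows (391,180) is the largest red, with sockets at about (391.8,167.3) and (391,195), so I choose that one. The pin block with its brass plate is at about (212,171).

```bash
python3 - <<'E'
from h import *
np.set_printoptions(precision=4,suppress=True)
c=vision.get_calibration('top')
def pr(n,u,z):
    P=[onz(c,*p,z) for p in u]; d=P[0]-P[1]; print(n,P,(P[0]+P[1])/2,np.linalg.norm(d),np.degrees(np.arctan2(d[1],d[0])))
pr('red',[(391.75,167.25),(391,195)],.04)
pr('pin',[(180+202/6,130+163/6),(180+164/6,130+326/6)],.068)
pr('grey',[(310+87/4,130+230/4),(310+116/4,130+338/4)],.04)
pr('yel',[(310+675/4,130+281/4),(310+643/4,130+386/4)],.04)
T=np.array(vision.get_calibration('wrist')['T']);s=manip.sense()
from scipy.spatial.transform import Rotation as R
Rt=R.from_euler('xyz',s['tcp_rot'],degrees=True).as_matrix()
print(Rt, Rt.T@(T[:3,3]-s['tcp_pos']), Rt.T@T[:3,:3])
E
```

```text
red [array([ 0.5918, -0.1998,  0.04  ]), array([ 0.5275, -0.1964,  0.04  ])] [ 0.5597 -0.1981  0.04  ] 0.06440255352431236 -3.0226852529936354
pin [array([0.6131, 0.2038, 0.068 ]), array([0.5516, 0.2167, 0.068 ])] [0.5824 0.2102 0.068 ] 0.06282955203318828 -11.808626962491921
grey [array([ 0.546 , -0.0612,  0.04  ]), array([ 0.4838, -0.077 ,  0.04  ])] [ 0.5149 -0.0691  0.04  ] 0.06412898343673977 14.314289793048909
yel [array([ 0.5138, -0.3958,  0.04  ]), array([ 0.4542, -0.3748,  0.04  ])] [ 0.484  -0.3853  0.04  ] 0.06315886737437193 -19.407837709491005
[[-0.9719  0.2355 -0.0001]
 [ 0.2355  0.9719 -0.0001]
 [ 0.0001 -0.0001 -1.    ]] [ 0.0797 -0.001  -0.1202] [[ 0.0004  0.951   0.3093]
 [ 1.     -0.0007  0.0007]
 [ 0.0009  0.3093 -0.951 ]]
```

Emit:
send_rows --series '[[[0,0,-2,-391,-226,0,85],[0,0,-4,-391,-226,0,85],[0,0,-6,-391,-226,0,85],[0,0,-8,-391,-226,0,85],[0,0,-10.6,-391,-226,0,85],[0,0,-10.6,-391,-226,0,85],[0,0,-10.6,-391,-226,0,85],[0,0,-10.6,-391,-226,0,85],[0,0,-10.6,-391,-226,0,85],[0,0,-10.6,-591,-711,0,85],[0,0,-10.6,-591,-711,0,85],[0,0,-10.6,-591,-711,0,85],[0,0,-10.6,-591,-711,0,85],[0,0,-10.6,-591,-711,0,85],[0,0,-10.6,-591,-711,0,85],[0,0,-10.6,-591,-711,0,85],[0,0,-10.6,-591,-711,50,85],[0,0,-10.6,-591,-711,50,85],[0,0,-10.6,-591,-711,93,85],[0,0,-10.6,-591,-711,93,85]]]'

```text
clock: 2.22
tcp_pos: [0.5296, -0.069, 0.2108]
tcp_rot: [-180.0, 0.2, 177.0]
ft_force: [-0.6, 0.5, 0.2]
gripper_width: 0.995
```

Emit:
send_rows --series '[[[0,0,0,-37,-127,51,85],[0,0,0,-37,-127,51,85],[0,0,0,-37,-127,51,85],[0,0,0,-37,-127,51,85],[0,0,0,-37,-127,51,70],[0,0,0,-37,-127,51,70]]]'

```text
clock: 2.72
tcp_pos: [0.5588, -0.1962, 0.159]
tcp_rot: [180.0, -0.1, 176.9]
ft_force: [0.2, 1.3, -0.5]
gripper_width: 0.819
```

```bash
python3 - <<'E'
from h import *
np.set_printoptions(precision=4,suppress=True)
s=manip.sense();print(s['clock'],s['tcp_pos'],s['tcp_rot'],s['joint_velocities'],s['q'],s['gripper_width'])
im,c=snap('wrist','wrist1.png')
for d in spotter.boxes_of('wrist','red_pawl_mid'):
    P=w(c,d['at']); print(d['conf'],P,proj(c,P))
E
```

```text
2.7167 [ 0.5588 -0.1962  0.159 ] [179.965   -0.0575 176.8579] [-2.524  -1.7137 -2.6274  0.8139 -0.5418  0.1509 -0.1235] [ 16.3458  36.0266   1.4481  97.8277  -1.2067  46.2252 105.2108] 0.8193189281586003
0.93 [ 0.4226 -0.189   0.0215] [318.2678  13.1316]
0.88 [ 0.6101 -0.319   0.0281] [183.1719 259.2939]
0.69 [ 0.5579 -0.1933  0.0411] [322.0742 200.7679]
```

View pics/wrist1.png

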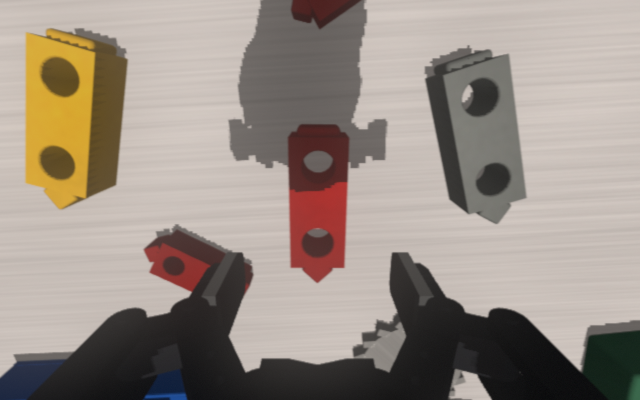

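```bash
python3 - <<'E'
import cv2
im=cv2.imread('pics/wrist1.png')
a=cv2.resize(im[115:290,270:370],None,fx=3.4,fy=3.4,interpolation=cv2.INTER_CUBIC)
a=cv2.convertScaleAbs(a,alpha=1.4,beta=20)
cv2.imwrite('pics/c1.png',a)
E
```

```text
(no output)
```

View pics/c1.png

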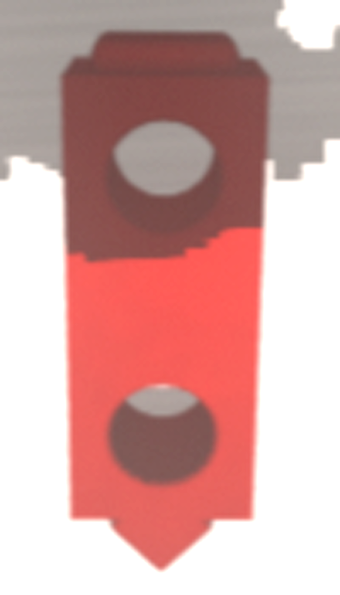

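```bash
python3 - <<'E'
from h import *
np.set_printoptions(precision=4,suppress=True)
c=vision.get_calibration('wrist'); s=manip.sense()
k=lambda x,y:(270+x/3.4,115+y/3.4)
P=onz(c,*k(162,435),.04);Q=onz(c,*k(163,178),.04)
print(P,Q,(P+Q)/2,np.linalg.norm(P-Q),np.degrees(np.arctan2(*(P-Q)[1::-1])))
for e in [(62,75),(268,75),(72,518),(252,518)]: print(onz(c,*k(*e),.04))
print(s['tcp_pos'],s['tcp_rot'],s['joint_velocities'].max())
E
```

```text
[ 0.5964 -0.1956  0.04  ] [ 0.5323 -0.1922  0.04  ] [ 0.5643 -0.1939  0.04  ] 0.06418558683788944 -3.0070269119718174
[ 0.5081 -0.2133  0.04  ]
[ 0.5104 -0.168   0.04  ]
[ 0.6183 -0.2194  0.04  ]
[ 0.6205 -0.1741  0.04  ]
[ 0.5595 -0.1934  0.1599] [179.8987   0.0349 177.1341] 0.2074626172869169
```

Emit:
send_rows --series '[[[0,0,0,-5,0,40,70],[0,0,0,-5,0,80,70],[0,0,0,-5,0,110,70],[0,0,0,-5,0,125,70],[0,0,0,-5,0,133,70],[0,0,0,-5,0,133,70],[0,0,0,-5,0,133,35],[0,0,0,-5,0,133,35],[0,0,0,-5,0,133,35],[0,0,0,-5,0,133,35],[0,0,0,-5,0,133,35],[0,0,0,-5,0,133,35],[0,0,0,-5,0,133,35]]]' --grip_force 80

```text
clock: 3.9
tcp_pos: [0.5657, -0.1961, 0.0287]
tcp_rot: [-180.0, 0.2, 177.0]
ft_force: [0.3, 0.4, 7.5]
gripper_width: 0.526
```

Emit:
send_rows --series '[[[0,0,0,0,0,-15,35],[0,0,0,0,0,-45,35],[0,0,0,0,0,-80,35],[0,0,0,0,0,-115,35],[0,0,0,0,10,-145,35],[0,0,1,-9,40,-160,35],[0,0,2,-16,75,-160,35],[0,0,3,-24,110,-160,35],[0,0,4,-32,150,-160,35],[0,0,5,-40,190,-160,35],[0,0,6,-48,230,-160,35],[0,0,7,-57,270,-160,35],[0,0,8,-66,310,-160,35],[0,0,8.8,-75,345,-160,35],[0,0,8.8,-81,375,-160,35],[0,0,8.8,-84,392,-160,35],[0,0,8.8,-84,392,-160,35],[0,0,8.8,-84,392,-160,35],[0,0,8.8,-84,392,-160,35]]]'

```text
clock: 5.48
tcp_pos: [0.668, 0.1892, 0.1858]
tcp_rot: [-179.8, -0.1, 168.1]
ft_force: [0.2, -0.5, -2.9]
gripper_width: 0.525
```

```bash
python3 - <<'E'
from h import *
np.set_printoptions(precision=4,suppress=True)
s=manip.sense();print(s['clock'],s['tcp_pos'],s['tcp_rot'],s['joint_velocities'],s['ft_force'],s['gripper_width'])
im,c=snap('wrist','wrist2.png')
for n in ['pin_seat','lock_plate']:
  for d in spotter.boxes_of('wrist',n):
    P=w(c,d['at']); print(n,d['conf'],P,proj(c,P))
E
```

```text
5.4833 [0.668  0.1892 0.1858] [-179.839    -0.0641  168.1042] [ 1.2584 -0.4773  1.1736  0.1184  0.0459 -0.0779  0.0754] [ 0.2299 -0.5262 -2.8945] 0.5250971570855487
pin_seat 0.68 [0.5683 0.2187 0.0117] [328.8861  66.5175]
lock_plate 0.87 [0.5767 0.215  0.0529] [327.8947  74.7536]
```

View pics/wrist2.png

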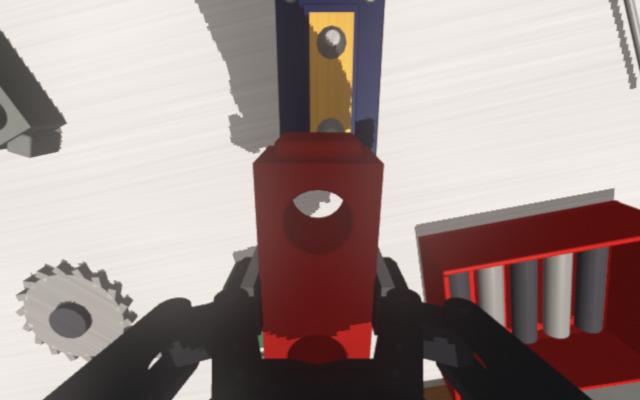

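```bash
python3 - <<'E'
import cv2
im=cv2.imread('pics/wrist2.png')
a=cv2.resize(im[0:150,260:400],None,fx=4,fy=4,interpolation=cv2.INTER_CUBIC)
cv2.imwrite('pics/c2.png',cv2.convertScaleAbs(a,alpha=1.5,beta=15))
a=cv2.resize(im[120:370,230:410],None,fx=2.4,fy=2.4,interpolation=cv2.INTER_CUBIC)
cv2.imwrite('pics/c3.png',cv2.convertScaleAbs(a,alpha=1.8,beta=25))
E
```

```text
(no output)
```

View pics/c2.png

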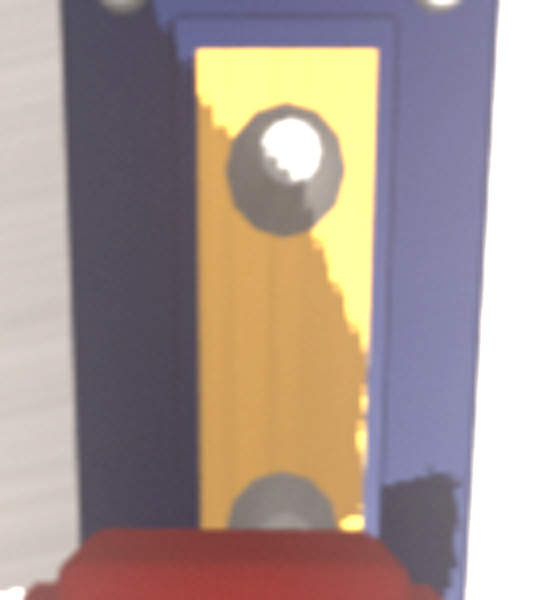

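View pics/c3.png

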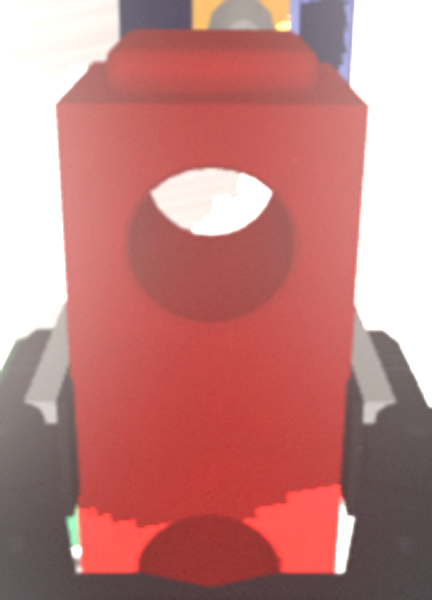

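```bash
python3 - <<'E'
from h import *
from scipy.spatial.transform import Rotation as R
np.set_printoptions(precision=4,suppress=True)
c=vision.get_calibration('wrist'); s=manip.sense(); p=s['tcp_pos'];Rt=R.from_euler('xyz',s['tcp_rot'],degrees=True).as_matrix()
L=lambda P:(Rt.T@(P-p))*1000
k=lambda x,y:(260+x/4,y/4)
j=lambda x,y:(230+x/2.4,120+y/2.4)
for n,q,z in [('tip',k(292,150),.072),('base',k(285,180),.05),('pl',k(195,47),.05),('pr',k(379,47),.05),('left',k(200,525),.05),('right',k(373,300),.05),('footL far',k(64,60),.012),('footR far',k(496,60),.012),('footL',k(79,500),.012),('footR',k(470,450),.012)]:
    P=onz(c,*q,z); print(n,P,L(P))
zt=p[2]+.0113
for n,q in [('hole',j(210.5,245)),('cl',j(57,103)),('cr',j(367,103)),('l2',j(78,480)),('r2',j(345,480))]:
    P=onz(c,*q,zt); print(n,P,L(P))
print(p,s['tcp_rot'])
E
```

```text
tip [0.5565 0.2218 0.072 ] [116.6052   9.4005 114.4777]
base [0.5579 0.2212 0.05  ] [115.088    9.1721 136.4781]
pl [0.5334 0.2097 0.05  ] [136.6477  -7.1959 136.5058]
pr [0.5402 0.2418 0.05  ] [136.643   25.6311 136.4512]
left [0.6155 0.1926 0.05  ] [ 52.7526  -6.84   136.5034]
right [0.5815 0.2334 0.05  ] [ 94.5239  26.0665 136.4496]
footL far [0.5217 0.1836 0.012 ] [142.7184 -35.0498 174.5523]
footR far [0.5401 0.2704 0.012 ] [142.7078  53.6837 174.4047]
footL [0.6081 0.1652 0.012 ] [ 54.3182 -35.1384 174.5506]
footR [0.6156 0.2536 0.012 ] [ 65.336   52.94   174.4043]
hole [0.6339 0.195  0.1978] [ 35.2814  -0.8537 -11.2978]
cl [0.6076 0.1778 0.1978] [ 57.4404 -23.1473 -11.2603]
cr [0.6169 0.2218 0.1978] [ 57.4844  21.8009 -11.335 ]
l2 [0.6718 0.1638 0.1978] [ -8.2315 -23.5606 -11.261 ]
r2 [0.6812 0.2086 0.1978] [ -8.1142  22.2683 -11.3372]
[0.6686 0.1885 0.1865] [-179.9047   -0.0012  168.0012]
```

Emit:
send_rows --series '[[[0,0,0,25,3,0,35],[0,0,0,55,7,0,35],[0,0,0,75,10,15,35],[0,0,0,81.6,10,40,35],[0,0,0,81.6,10,60,35],[0,0,0,81.6,10,72,35],[0,0,0,81.6,10,72,35],[0,0,0,81.6,10,72,35],[0,0,0,81.6,10,72,35]]]'

```text
clock: 6.38
tcp_pos: [0.5924, 0.2171, 0.1158]
tcp_rot: [179.9, 0.2, 168.1]
ft_force: [-0.1, -0.0, -3.4]
gripper_width: 0.528
```

```bash
python3 - <<'E'
from h import *
np.set_printoptions(precision=4,suppress=True)
s=manip.sense();print(s['clock'],s['tcp_pos'],s['tcp_rot'],s['joint_velocities'],s['ft_force'],s['gripper_width'])
im,c=snap('wrist','wrist3.png');im2,c=snap('scene','scene3.png');im3,c=snap('top','top3.png')
a=cv2.resize(im[100:400,200:440],None,fx=2,fy=2,interpolation=cv2.INTER_CUBIC)[:,:,::-1]
cv2.imwrite('pics/c4.png',cv2.convertScaleAbs(a,alpha=1.8,beta=25))
a=cv2.resize(im2[110:230,360:480],None,fx=5,fy=5,interpolation=cv2.INTER_CUBIC)[:,:,::-1]
cv2.imwrite('pics/c5.png',cv2.convertScaleAbs(a,alpha=1.6,beta=15))
E
```

```text
6.3833 [0.5924 0.2171 0.1158] [179.9268   0.164  168.0956] [-0.1441 -0.6202 -0.1928 -0.2779 -0.0911  0.0069  0.0903] [-0.0714 -0.0415 -3.4283] 0.5284948482542937
```

View pics/c4.png

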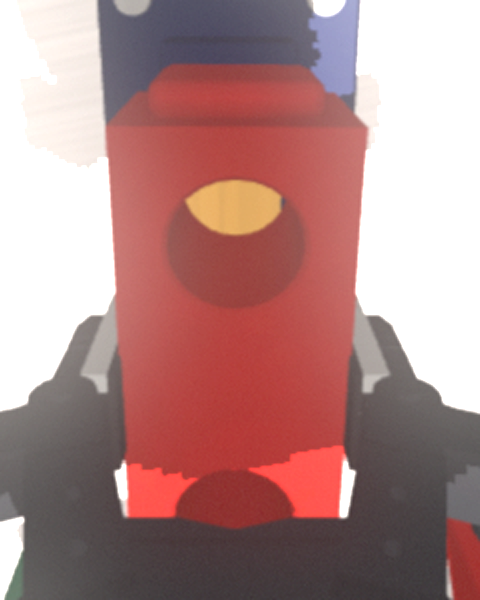

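View pics/c5.png

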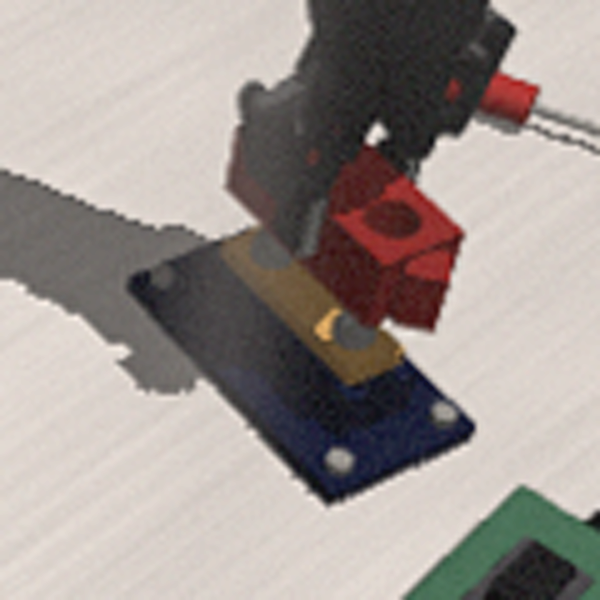

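Emit:
send_rows --series '[[[0,0,0,0,-1,8,35],[0,0,0,0,-1,16,35],[0,0,0,0,-1,24,35],[0,0,0,0,-1,28,35],[0,0,0,0,-1,28,35],[0,0,0,0,-1,28,35]]]'

```text
clock: 7.03
tcp_pos: [0.5902, 0.2165, 0.0857]
tcp_rot: [-180.0, -0.1, 168.2]
ft_force: [-0.2, 0.3, -2.7]
gripper_width: 0.521
```

```bash
python3 - <<'E'
from h import *
np.set_printoptions(precision=4,suppress=True)
s=manip.sense();print(s['clock'],s['tcp_pos'],s['tcp_rot'],s['ft_force'],s['torque'],s['gripper_width'])
im,c=snap('wrist','wrist4.png');im2,c=snap('scene','scene4.png')
a=cv2.resize(im[100:400,200:440],None,fx=2,fy=2,interpolation=cv2.INTER_CUBIC)[:,:,::-1]
cv2.imwrite('pics/c6.png',cv2.convertScaleAbs(a,alpha=1.8,beta=25))
a=cv2.resize(im2[110:230,360:480],None,fx=5,fy=5,interpolation=cv2.INTER_CUBIC)[:,:,::-1]
cv2.imwrite('pics/c7.png',cv2.convertScaleAbs(a,alpha=1.6,beta=15))
E
```

```text
7.0333 [0.5902 0.2165 0.0857] [-179.9572   -0.0625  168.1813] [-0.2082  0.3321 -2.6551] [ 0.0361 -0.0366  0.04  ] 0.5210838324469074
```

View pics/c6.png

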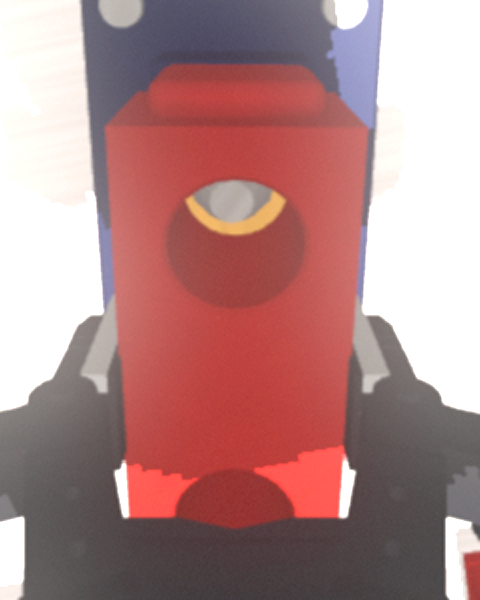

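View pics/c7.png

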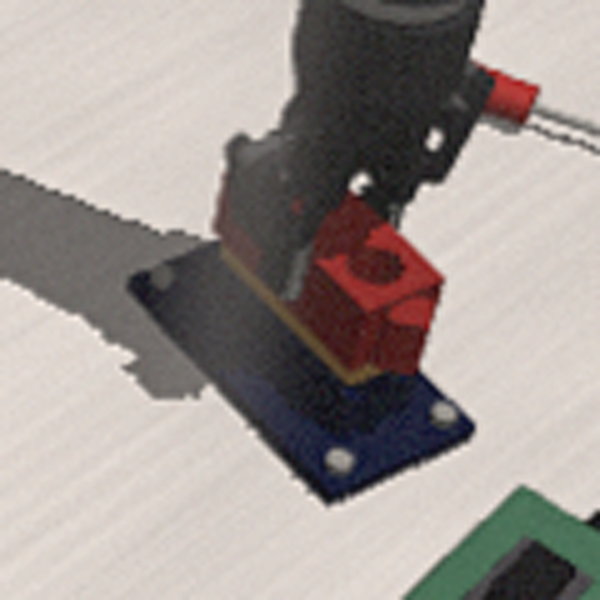

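Emit:
send_rows --series '[[[0,0,0,0,0,3,35],[0,0,0,0,0,5,35],[0,0,0,0,0,6.5,35],[0,0,0,0,0,8,35],[0,0,0,0,0,9.5,35],[0,0,0,0,0,11,35],[0,0,0,0,0,12.5,35],[0,0,0,0,0,14,35],[0,0,0,0,0,15.5,35],[0,0,0,0,0,16.5,35],[0,0,0,0,0,17,35],[0,0,0,0,0,17,35],[0,0,0,0,0,17,35]]]' --grip_force 100

```text
clock: 8.22
tcp_pos: [0.5905, 0.2166, 0.0716]
tcp_rot: [180.0, 0.0, 168.2]
ft_force: [-4.1, -0.5, 7.3]
gripper_width: 0.521
```

Emit:
send_rows --series '[[[0,0,0,0,0,1,35],[0,0,0,0,0,2,35],[0,0,0,0,0,3,35],[0,0,0,0,0,4,35],[0,0,0,0,0,5,35],[0,0,0,0,0,5,35],[0,0,0,0,0,5,35]]]'

```text
clock: 8.8
tcp_pos: [0.5905, 0.2166, 0.0688]
tcp_rot: [180.0, 0.0, 168.2]
ft_force: [-7.8, -1.5, 19.4]
gripper_width: 0.523
```

Emit:
send_rows --series '[[[0,0,0,0,0,1,35],[0,0,0,0,0,2,35],[0,0,0,0,0,3,35],[0,0,0,0,0,4,35],[0,0,0,0,0,4,35],[0,0,0,0,0,4,35]]]'

```text
clock: 9.3
tcp_pos: [0.5904, 0.2166, 0.0688]
tcp_rot: [179.9, 0.0, 168.2]
ft_force: [-14.2, -2.9, 39.2]
gripper_width: 0.527
```

```bash
python3 - <<'E'
from h import *
np.set_printoptions(precision=4,suppress=True)
s=manip.sense();print(s['clock'],s['tcp_pos'],s['tcp_rot'],s['ft_force'],s['torque'],s['gripper_width'])
im2,c=snap('scene','scene5.png')
a=cv2.resize(im2[110:230,360:480],None,fx=5,fy=5,interpolation=cv2.INTER_CUBIC)[:,:,::-1]
cv2.imwrite('pics/c8.png',cv2.convertScaleAbs(a,alpha=1.6,beta=15))
E
```

```text
9.3 [0.5904 0.2166 0.0688] [179.9459   0.0345 168.1939] [-14.1725  -2.8839  39.2294] [-1.3538  2.6993 -0.0548] 0.5266686435859307
```

View pics/c8.png

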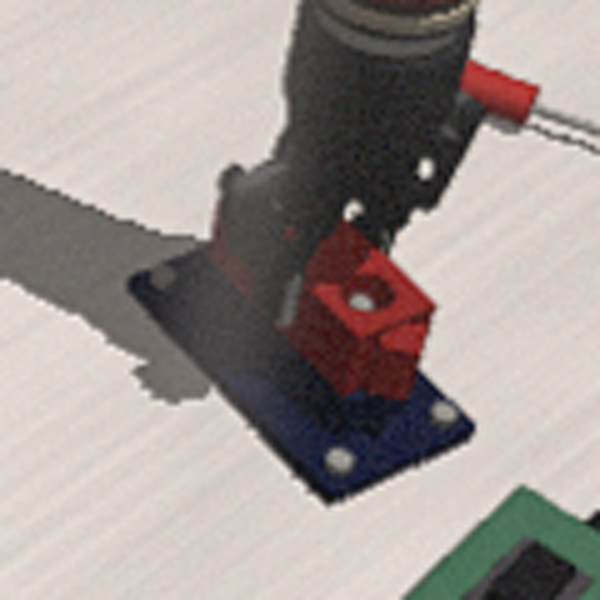

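Emit:
send_rows --series '[[[0,0,0,0,0,-4,35],[0,0,0,0,0,-7,35],[0,0,0,0,0,-7,35],[0,0,0,0,0,-7,72],[0,0,0,0,0,-7,72],[0,0,0,0,0,-7,72],[0,0,0,0,0,-7,72],[0,0,0,0,0,-7,72],[0,0,0,0,0,-7,72],[0,0,0,0,0,-15,72],[0,0,0,0,0,-35,72],[0,0,0,0,0,-65,72],[0,0,0,0,0,-100,72],[0,0,0,0,0,-130,72],[0,0,0,-15,0,-150,72],[0,0,0,-15,0,-150,72],[0,0,0,-15,0,-150,72]]]'

```text
clock: 10.77
tcp_pos: [0.6064, 0.2131, 0.2124]
tcp_rot: [179.9, 0.2, 168.1]
ft_force: [-0.5, -0.6, -0.1]
gripper_width: 0.844
```

```bash
python3 - <<'E'
from h import *
np.set_printoptions(precision=4,suppress=True)
s=manip.sense();print(s['clock'],s['tcp_pos'],s['ft_force'],s['gripper_width'])
im,c=snap('wrist','wrist6.png')
for q in ['lock_plate','red_pawl_mid']:
  for d in spotter.boxes_of('wrist',q):print(q,d['conf'],w(c,d['at']))
im2,c=snap('scene','scene6.png')
a=cv2.resize(im2[110:230,360:480],None,fx=5,fy=5,interpolation=cv2.INTER_CUBIC)[:,:,::-1]
cv2.imwrite('pics/c9.png',cv2.convertScaleAbs(a,alpha=1.6,beta=15))
E
```

```text
10.7667 [0.6064 0.2131 0.2124] [-0.4525 -0.5594 -0.1471] 0.843889495390068
red_pawl_mid 0.65 [0.5817 0.2177 0.0798]
```

View pics/c9.png

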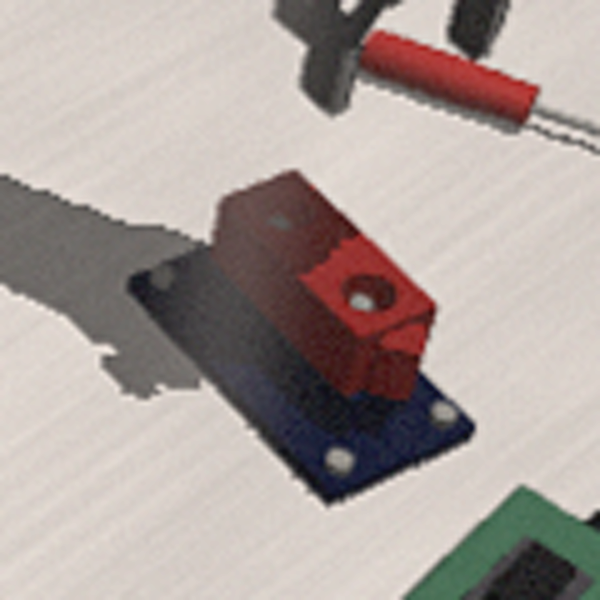

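View pics/wrist6.png

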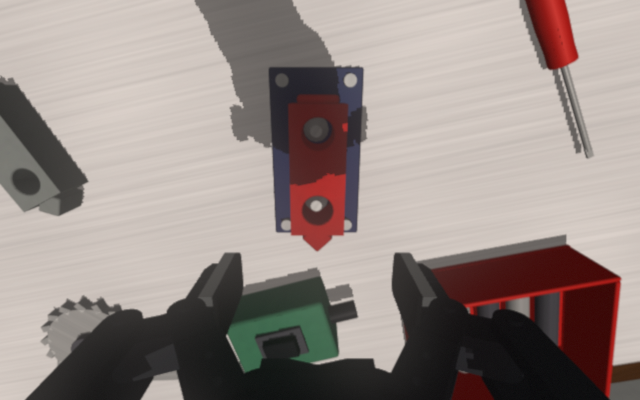

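The wrist view shows both studs inside the sockets, at about (317,129) and (317,208). No brass is visible, and the pawl's top is at z ≈ 0.080 m, which is home height.

```bash
python3 -c "
from h import *
print(manip.sign_off())"
```

```text
the job is handed in; nothing more can be done
None
```

The red pawl is fully home on both studs, released and level, and I handed the job in at about 11 s on the clock. I chose the largest of the three red pawls, gripped it by its flat sides, and pressed it down with about 40 N at the wrist. I did not touch the yellow pawl.

**Height:** the gripper stopped at 68.8 mm (68.7 mm expected when home). Doubling the push from about 20 N to about 40 N moved it no further. After release, the detector put the pawl's top at 79.8 mm (80 mm expected).

**Pictures after release:** both studs sit in the sockets, no brass shows, and the pawl looks level. I judged the lock plate flush from the stop height and the missing brass, since it cannot be seen directly under the pawl.

**What disagreed:** just above the studs, one estimate of the sideways offset differed from the earlier one by 1–2 mm. I corrected by 1 mm, and it entered without side load. At full push there was a side force of about 14 N, which I relieved before letting go. The lock-plate detector found nothing in the last wrist view, as expected with the plate covered.

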